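# Offer the food ball at the tank's feeding hatch

### The job

Take the green feeding dish by its handle, lift it straight off the shelf and, keeping it level with the brown food ball lying in the middle all the way, carry it to the tank and turn it in the air by about a quarter turn, so that its pouring lip points straight in at the middle of the open feeding hatch. The job finishes with the dish still in the gripper: hold it there, level and still, with the tip of the lip just above the hatch sill and right over its front edge, and neither dish nor hand leaning on the tank. Do not knock the tank or shift the blue cup, the clear plate or the tweezer.

Things in the scene. Friction and masses are not known exactly. Their poses are not given: they have to be found in the camera images.
- dish: light green feeding dish, rim 108 mm across, 27 mm high, 90 to 150 g, balance point about 15 mm from the middle towards the handle; stands on a flat foot 76 mm across. Origin: centre of its underside, z up; +x points to its pouring lip, -x to its straight handle. Inside it is dished (radius 110 mm, 10 mm deep): the ball lies in the middle and rolls aside if the dish is tilted or jerked.
- dish_hollow (a point): middle of the dish's inner floor, 6 mm above the underside, where the ball lies; same axes as the dish
- dish_lip (a point): middle of the tip of the pouring lip, 76 mm from the dish's middle along its +x, 19 mm above its underside; the lip is a trough 30 mm wide and 4 mm thick where the rim is low; same axes as the dish
- dish_handle (a point): where to grip the handle, at its centre, 95 mm from the dish's middle along its -x, 26 mm above the underside; the handle is a bar along the dish's x, 14 mm wide (y), 20 mm deep (z 16 to 36 mm), running from 50 to 140 mm from the middle; same axes as the dish
- ball_center (a point): centre of the loose brown food ball, a hard ball 24 mm across, about 11 g, lying in the dish
- tank: low clear rearing tank, fixed, 220 mm deep (x), 360 wide (y), 200 high, black edges, sand, cork and a plant inside. Origin: centre of its underside, z up; +x points into the tank, its front (110 mm from the origin on -x) faces roughly to the robot. In the middle of the front is the open feeding hatch, framed in white, 150 mm wide, 75 to 160 mm above the shelf, its pane slid aside.
- hatch_sill (a point): middle of the upper front edge of the hatch's white sill, 75 mm above the shelf; the sill is 166 mm wide (y), 22 mm deep (x), 8 mm thick and stands out 10 mm from the tank's front, so this point is 120 mm from the tank's origin; same axes as the tank: +x straight in through the hatch, y along the sill
- cup: loose blue feeding cup, 64 mm across, 38 mm high, open at the top, standing near the work; origin: centre of its underside
- divider: loose clear acrylic divider plate 160 x 110 x 4 mm lying flat; origin: centre of its underside, x along its length
- tweezer: loose stainless feeding tweezer, 260 mm long, 24 mm wide, 8 mm high, lying flat; origin: about its middle on the shelf, x along its length

How it is judged:
By the outcome, as a careful person would: the job done as asked, in the order asked, and still so for the second after the job is handed in, while the arm keeps its last pose, push and grip.
It also fails if it takes over 56 s, if anything falls off the work surface, if the arm or the gripper's body presses on something with over 40 N, if the wrist force passes 120 N, or if a joint passes its speed limit or range.

### The arm

A 6-joint arm with a two-finger parallel gripper is mounted at the origin on the work surface. World frame = base frame: x ahead of the robot, y to its left, z up, the work surface at z = 0. Lengths are in m, angles in rad, forces in N, time in s.
With the tool pointing down it reaches from about 0.3 to 0.775 m from the base axis. Payload 14.6 kg.
Tool frame: the origin (TCP) lies at the very end of the fingers, on their centre line; the grasp point (between the pads) lies 19 mm behind it; z points along the fingers, y is the direction in which the jaws open and shut (so a half turn about z gives the same grasp; the last joint's range is limited). The gripper opens to 94 mm and grips with 3 to 60 N. Pads are 16 mm wide; open, the fingers measure 119 mm over their backs; the gripper's body (75 mm by 177 mm) begins 78 mm behind the grasp point.
Start: joints at [-0.067, 0.3, 1.521, -0, 1.321, -0.067], TCP at [0.55, -0, 0.205] pointing down, gripper open.
Joint ranges: [-3.03, 3.03], [-0.79, 2.21], [0.23, 2.52], [-1.04, 4.18], [0, 3.07], [-2.55, 2.55]. Speed limits (rad/s): [2.22, 2.22, 2.57, 3.14, 3.14, 3.14].

### API

Orientations are given as [roll, pitch, yaw] about the fixed x, y, z axes, in that order (R = Rz(yaw) Ry(pitch) Rx(roll)).
In Python, from station import ctrl, eyes gives the robot as it stands.
- The arm moves only by the tool jog_arm, never from a script. Its argument "moves" is a list of rows, each a list of 3 entries, a list of its own where there are three numbers: the shift along the world's x, y, z in mm, then the turn, a rotation vector about the world's x, y, z in units of 5 degrees (1.0 is 5 degrees), then the finger opening in mm, from 0 to 94. In form: [[[tx, ty, tz], [wx, wy, wz], jaw], ...]. A call has 1 to 5 rows; each row is the pose to reach, as a shift and turn from the pose commanded when the call began; what a row does not reach only later rows make up. A row lasts 1/12 s, in which the tool goes at most 41.7 mm and 7.16 degrees, less where a joint would pass 70% of its speed; a pose out of reach is approached as far as the arm can. A call with a gripper value outside its range is refused whole. The fingers move at their own pace and stop on an object; "squeeze" is the grip in N (left out, the last holds). Time passes only in rows, so rows that repeat a pose let the fingers close. It gives the time, the measured TCP pose, the force and the opening at its end, in the units of the state.
- ctrl.get_obs(): the state, without advancing time (a new reading comes with each control period).
- eyes.camera(name): name is "scene" or "side" or "wrist"; returns a dict with "frame" (420x560x3 uint8, red, green, blue), "vertical_fov" (degrees; the focal length in pixels is half the picture's height over the tangent of half this angle, whatever the lens; pixels are square), "cx", "cy" (the principal point, pixels), "eye" and "attitude" of the camera in the world; the wrist camera has in their place "hand_eye" (4x4, takes a point from camera to tool coordinates, whose origin is the TCP and whose axes are the flange's). Camera axes: x right, y down, z forward; pixel columns grow to the right and rows downward; lengths in m; the calibration is good to about 2 mm. A picture is of the moment at which its call begins: read the wrist's pose just before it. There is no depth.
- ctrl.hand_in(): hands the job in, once; it reports no verdict.
The state is a dict: "time_s": time; "qpos": joint angles; "joint_vel": joint speeds; "tau": joint torques, N m; "ee_pos": TCP position; "eef_rot": TCP orientation; "force": force on the tool from outside, world axes, zero at the start; "moment": the same for the moment, N m; "grip_width": finger opening in m.
Only numpy, scipy, OpenCV 4.12 (cv2) and the standard library are available. Lean on these libraries where they do the work, as an engineer would, in place of code of your own. Each camera call takes 0.05 s, during which the arm holds its last target.

## Working session

There is one attempt and no reset: what is moved stays moved. The work goes in short steps, Python scripts to look and compute and a tool call to move; the robot and the scene stay as the last step left them, time stands still between calls to the robot, and variables do not carry over. Pictures are saved under pics/ and viewed, and the job is handed in when it is done.

Besides the shell and the picture viewer there is one more tool, called after "Call:" as name(argument=value, ...), one argument or row to a line, values as JSON. jog_arm: Moves the arm, as the interface text tells. Its arguments: {"type":"object","properties":{"moves":{"type":"array","items":{"type":"array"}},"squeeze":{"type":"number"}},"required":["moves"]}

```bash
ls; mkdir -p pics; cat > h.py <<'E'
import numpy as np, cv2
from station import ctrl, eyes
from scipy.spatial.transform import Rotation as R
def shot(n,fn):
    o=ctrl.get_obs(); c=eyes.camera(n); cv2.imwrite('pics/'+fn,c['frame'][:,:,::-1]); 
    import pickle; pickle.dump((o,c),open('pics/'+fn+'.pkl','wb')); return o,c
E
python3 - <<'E'
from h import *
o=ctrl.get_obs(); print(o)
for n in ['scene','side','wrist']:
    o,c=shot(n,n+'0.png'); print({k:v for k,v in c.items() if k!='frame'})
E
```

```text
pics
{'time_s': 0.0, 'qpos': array([-6.66166267e-02,  3.00476825e-01,  1.52158039e+00,  1.15653600e-05,
        1.32067917e+00, -6.66131290e-02]), 'joint_vel': array([-0.00202604,  0.00097166,  0.00066756,  0.00064346,  0.00079624,
        0.00090587]), 'tau': array([-1.53750298e-03, -5.31805658e+01, -3.52735734e+01,  7.07558286e-02,
        2.43994006e-02, -4.79655944e-05]), 'ee_pos': array([5.49742851e-01, 8.11699641e-06, 2.04883476e-01]), 'eef_rot': array([-3.14045220e+00, -8.73085920e-05,  1.57078991e+00]), 'force': array([ 0.3828269 ,  0.01012075, -0.09610694]), 'moment': array([-0.00333288,  0.00388514,  0.01785932]), 'grip_width': 0.0941486155947528}
{'vertical_fov': 48.498624444505964, 'cx': 282.4197367369952, 'cy': 208.15737255374844, 'eye': array([ 1.24697329, -0.11508865,  0.92702485]), 'attitude': array([-2.4741668 ,  0.01725915,  1.36971419])}
{'vertical_fov': 54.87145419128225, 'cx': 282.4596657105503, 'cy': 212.318888878501, 'eye': array([ 0.10044149, -0.49478395,  0.88741074]), 'attitude': array([-2.42387386, -0.00891037, -0.75897325])}
{'vertical_fov': 60.282253726388, 'cx': 280.2942025972335, 'cy': 208.7803380359318, 'hand_eye': array([[ 2.42797398e-04, -9.67533419e-01, -2.52743001e-01,
         7.29236417e-02],
       [ 9.99999959e-01,  1.97018554e-04,  2.06436390e-04,
         1.85829756e-05],
       [-1.49939045e-04, -2.52743041e-01,  9.67533427e-01,
        -1.79196666e-01],
       [ 0.00000000e+00,  0.00000000e+00,  0.00000000e+00,
         1.00000000e+00]])}
```

View pics/scene0.png

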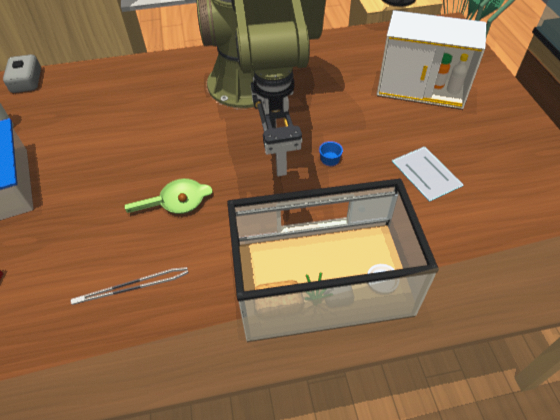

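View pics/side0.png

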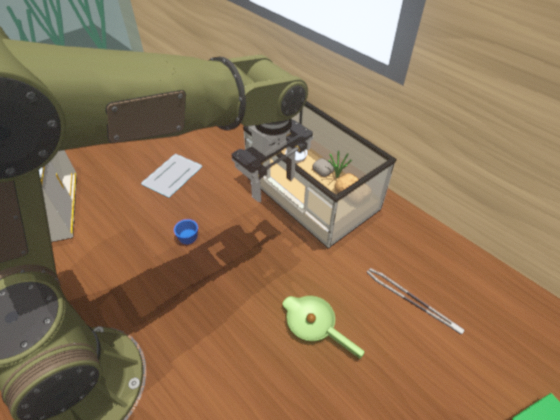

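View pics/wrist0.png

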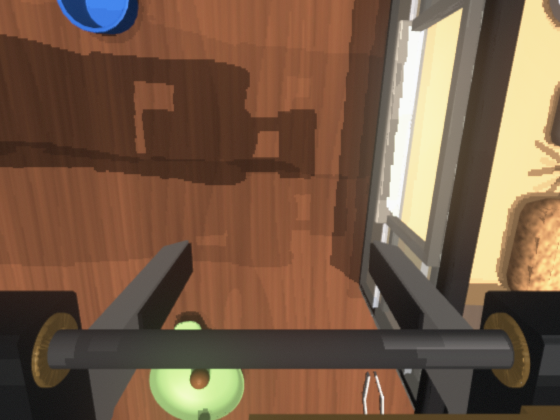

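The scene view shows the dish with its ball at about (182,197), its handle pointing left (-y) and its lip at (212,190). The tank hatch faces the robot. In the side view the dish is at (312,318). I'll enlarge crops to read the points.

```bash
cat >> h.py <<'E'
def crop(fn,x0,y0,w,h,s,out):
    im=cv2.imread('pics/'+fn)[y0:y0+h,x0:x0+w]; im=cv2.resize(im,None,fx=s,fy=s,interpolation=cv2.INTER_CUBIC)
    for i in range(0,w,10): cv2.putText(im,str(x0+i),(i*s,8),0,.3,(255,255,255)); cv2.line(im,(i*s,10),(i*s,14),(255,255,255))
    for i in range(0,h,10): cv2.putText(im,str(y0+i),(0,i*s+4),0,.3,(255,255,255)); cv2.line(im,(20,i*s),(25,i*s),(255,255,255))
    cv2.imwrite('pics/'+out,im)
def cam(fn):
    import pickle; o,c=pickle.load(open('pics/'+fn+'.pkl','rb'))
    f=210/np.tan(np.radians(c['vertical_fov'])/2)
    if 'eye' in c: Rm=R.from_euler('xyz',c['attitude']).as_matrix(); p=c['eye']
    else:
        T=np.eye(4);T[:3,:3]=R.from_euler('xyz',o['eef_rot']).as_matrix();T[:3,3]=o['ee_pos'];T=T@np.array(c['hand_eye']);Rm=T[:3,:3];p=T[:3,3]
    return f,c['cx'],c['cy'],Rm,p
def ray(fn,u,v):
    f,cx,cy,Rm,p=cam(fn); d=Rm@np.array([(u-cx)/f,(v-cy)/f,1]); return p,d/np.linalg.norm(d)
def onz(fn,u,v,z):
    p,d=ray(fn,u,v); return p+d*(z-p[2])/d[2]
def tri(*obs):
    A=np.zeros((3,3));b=np.zeros(3)
    rs=[ray(*o) for o in obs]
    for p,d in rs: M=np.eye(3)-np.outer(d,d);A+=M;b+=M@p
    x=np.linalg.solve(A,b); return x,max(np.linalg.norm((np.eye(3)-np.outer(d,d))@(x-p)) for p,d in rs)
def proj(fn,X):
    f,cx,cy,Rm,p=cam(fn); q=Rm.T@(np.array(X)-p); return np.array([cx+f*q[0]/q[2],cy+f*q[1]/q[2]])
E
python3 - <<'E'
from h import *
crop('scene0.png',115,165,110,60,7,'c1.png')
crop('side0.png',270,280,110,85,7,'c2.png')
crop('scene0.png',225,175,200,100,4,'c3.png')
crop('side0.png',230,90,160,150,4,'c4.png')
E
```

```text
(no output)
```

View pics/c1.png

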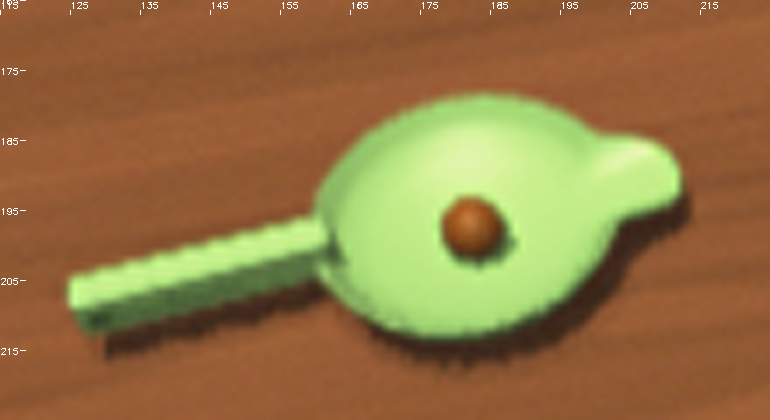

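View pics/c2.png

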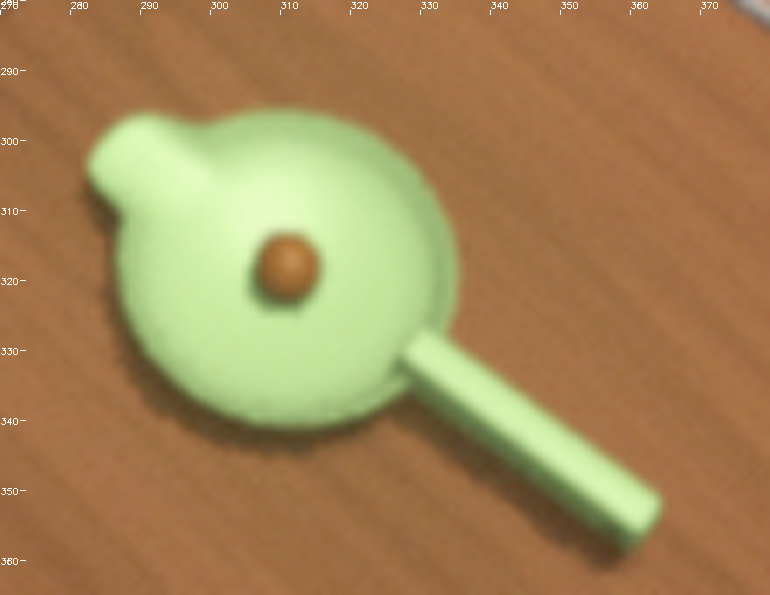

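View pics/c3.png

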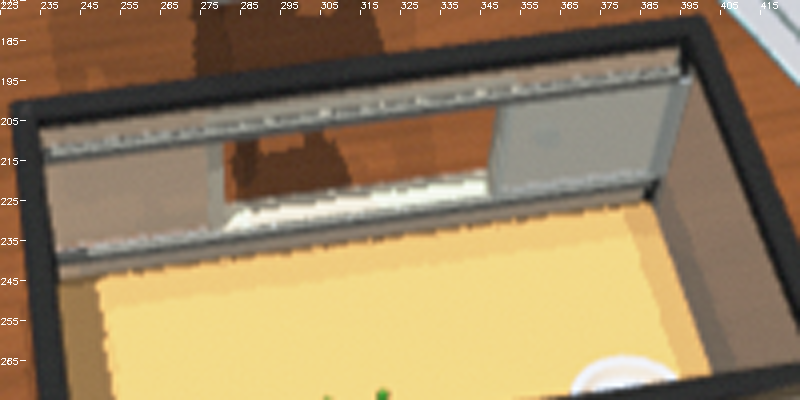

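View pics/c4.png

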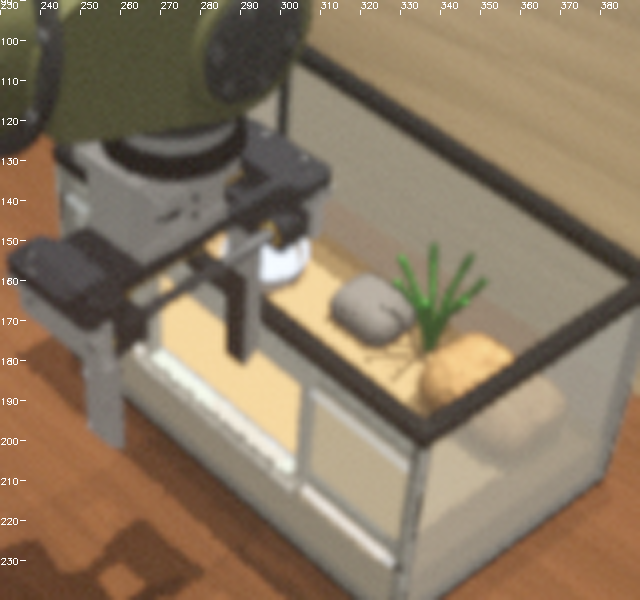

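```bash
python3 - <<'E'
from h import *
S='scene0.png';D='side0.png'
for n,a,b in [('ball',(182.3,197.7),(310.9,318.2)),('hend',(125.5,207),(361,353.8)),('lip',(212,189.5),(284,301.5))]:
    print(n,tri((S,)+a,(D,)+b))
print('top corners FL,FR')
for uv,z in [((228,202),.2),((402,178),.2)]: print(onz(S,*uv,z))
for uv,z in [((337,202),.2)]: print(onz(D,*uv,z))
print('cup',onz(S,331,153,.02),'div',onz(S,427,173,0),'twe',onz(S,72,301,0),onz(S,187,270,0))
crop('wrist0.png',360,0,110,260,3,'c5.png')
E
```

```text
ball (array([ 0.45272286, -0.23007601,  0.01562292]), np.float64(0.0007210761409369581))
hend (array([ 0.4656332 , -0.36720825,  0.03097496]), np.float64(0.0001369146038109947))
lip (array([ 0.43835562, -0.1536436 ,  0.01163658]), np.float64(0.0012972839565165968))
top corners FL,FR
[ 0.64419317 -0.1167842   0.2       ]
[0.65772222 0.24611344 0.2       ]
[ 0.63182019 -0.12662308  0.2       ]
cup [0.38401807 0.17997726 0.02      ] div [0.49294196 0.41671296 0.        ] twe [ 0.6845386  -0.49091096  0.        ] [ 0.65861671 -0.2356815   0.        ]
```

View pics/c5.png

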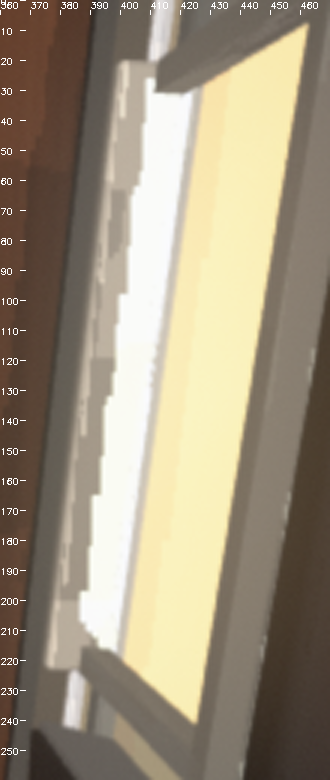

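```bash
python3 - <<'E'
from h import *
W='wrist0.png'
a,b=onz(W,375.5,221.5,.075),onz(W,399,20.5,.075)
print(a,b,np.linalg.norm(a-b),(a+b)/2,np.degrees(np.arctan2(-(b-a)[0],(b-a)[1])))
for p in (a,b): print(proj('scene0.png',p),proj('side0.png',p))
print(onz(W,190,322,.021))
E
```

```text
[ 0.63456955 -0.01947724  0.075     ] [0.64195727 0.14353626 0.075     ] 0.16318082021155247 [0.63826341 0.06202951 0.075     ] -2.5948505035296114
[276.25458076 226.44796638] [302.36748341 211.55180323]
[346.80830566 216.76827952] [263.78238984 179.01895251]
[ 0.44761978 -0.15422534  0.021     ]
```

Call:
jog_arm(
  moves=[
    [[-8,-30,-4],[0,0,0.1],60],
    [[-18,-66,-8],[0,0,0.2],60],
    [[-28,-102,-13],[0,0,0.3],60],
    [[-38,-138,-18],[0,0,0.4],60],
    [[-48,-174,-23],[0,0,0.5],60],
  ],
)

```text
time_s: 0.57
ee_pos: [0.5012, -0.1754, 0.1821]
eef_rot: [-3.141, -0.0, 1.615]
force: [1.1, 0.1, -0.2]
grip_width: 0.0639
```

Call:
jog_arm(
  moves=[
    [[-10,-36,-5],[0,0,0.1],60],
    [[-20,-72,-10],[0,0,0.2],60],
    [[-30,-108,-15],[0,0,0.3],60],
    [[-41,-151,-20],[0,0,0.5],60],
    [[-41,-151,-20],[0,0,0.5],60],
  ],
)

```text
time_s: 0.98
ee_pos: [0.4587, -0.3298, 0.1612]
eef_rot: [-3.14, -0.0, 1.655]
force: [-1.7, -1.0, -0.5]
grip_width: 0.0597
```

Call:
jog_arm(
  moves=[
    [[0,0,0],[0,0,0],60],
    [[0,0,0],[0,0,0],60],
  ],
)

```text
time_s: 1.15
ee_pos: [0.4609, -0.3247, 0.1622]
eef_rot: [-3.141, -0.001, 1.657]
force: [0.5, 0.4, 0.5]
grip_width: 0.0602
```

```bash
python3 - <<'E'
from h import *
o,c=shot('wrist','wrist1.png'); print(o['ee_pos'],o['eef_rot'],o['force'],o['time_s'],o['grip_width'])
im=cv2.imread('pics/wrist1.png'); 
for x in range(0,560,20): cv2.line(im,(x,0),(x,4 if x%100 else 10),(255,255,255))
for x in range(0,420,20): cv2.line(im,(0,x),(4 if x%100 else 10,x),(255,255,255))
cv2.imwrite('pics/wrist1g.png',cv2.resize(im,None,fx=1.4,fy=1.4))
shot('side','side1.png')
crop('side1.png',250,160,170,150,4,'c6.png')
E
```

```text
[ 0.46094113 -0.32465215  0.16218319] [-3.14122527e+00 -5.84636176e-04  1.65733874e+00] [0.47295974 0.38370428 0.52848061] 1.15 0.060222220634973685
```

View pics/wrist1g.png

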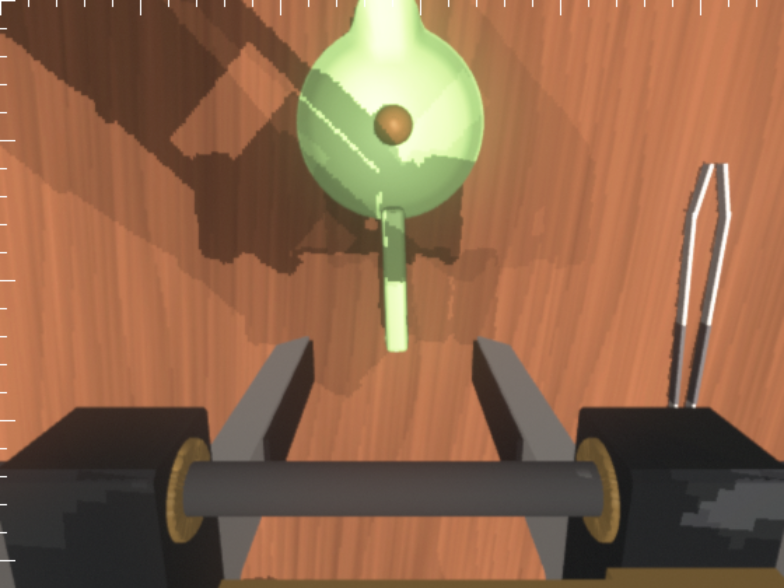

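View pics/side1.png

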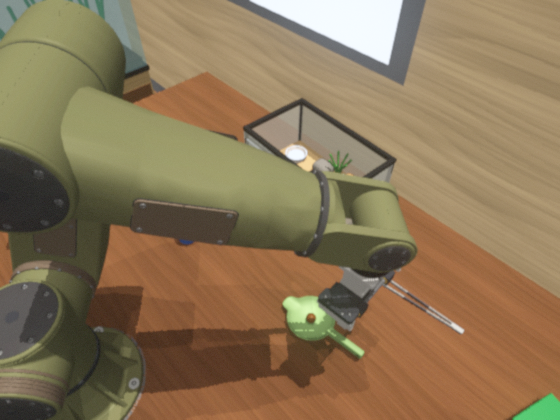

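The wrist view shows the handle's top running from (281,150) to about (284,250) between the open fingers, with the ball at (281,89).

```bash
python3 - <<'E'
from h import *
crop('wrist1.png',255,140,55,120,5,'c7.png')
W='wrist1.png'
b=onz(W,281.4,88.6,.018);n=onz(W,281,150,.036);e=onz(W,283.6,250,.036)
print(b,n,e, np.linalg.norm(e-n))
rim=[onz(W,x/1.4,y/1.4,.027) for x,y in [(297,120),(484,120)]];print(rim,np.linalg.norm(rim[0]-rim[1]),sum(rim)/2)
print('tri ball',tri((W,281.4,88.6),('scene0.png',182.3,197.7),('side0.png',310.9,318.2)))
print('tri end',tri((W,283.6,250),('scene0.png',125.5,207),('side0.png',361,353.8)))
print('tri end w0',tri((W,283.6,250),('scene0.png',125.5,207)))
for v in (b,): print(np.degrees(np.arctan2(*(v-e)[1::-1])),np.degrees(np.arctan2(*(n-e)[1::-1])))
E
```

```text
[ 0.45371907 -0.23077127  0.018     ] [ 0.45771581 -0.28068888  0.036     ] [ 0.46781785 -0.36931372  0.036     ] 0.08919872611071608
[array([ 0.39660873, -0.23406169,  0.027     ]), array([ 0.50642016, -0.22450967,  0.027     ])] 0.11022608623660698 [ 0.45151445 -0.22928568  0.027     ]
tri ball (array([ 0.45312444, -0.23024699,  0.01573316]), np.float64(0.0010010599195966665))
tri end (array([ 0.46657646, -0.36819179,  0.03250689]), np.float64(0.002668522744057851))
tri end w0 (array([ 0.46803364, -0.3680949 ,  0.03447614]), np.float64(0.0016930758182687375))
95.81070771024227 96.50288556578374
```

View pics/c7.png

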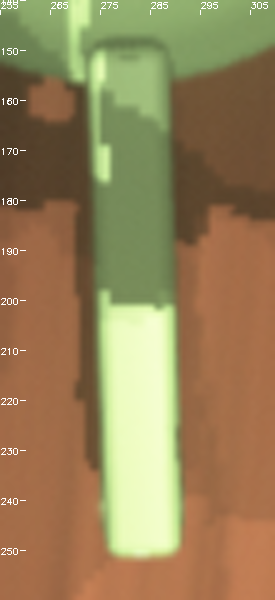

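Call:
jog_arm(
  moves=[
    [[1,0,-20],[0,0,0.1],60],
    [[1.5,0,-50],[0,0,0.2],60],
    [[1.5,0,-80],[0,0,0.2],50],
    [[1.5,0,-105],[0,0,0.2],50],
    [[1.5,0,-125],[0,0,0.2],50],
  ],
)

```text
time_s: 1.67
ee_pos: [0.4626, -0.3233, 0.0358]
eef_rot: [-3.141, -0.001, 1.677]
force: [0.1, 0.1, 0.5]
grip_width: 0.0501
```

Call:
jog_arm(
  moves=[
    [[0,0,-10],[0,0,0],50],
    [[0,0,-19],[0,0,0],50],
    [[0,0,-25],[0,0,0],50],
    [[0,0,-29],[0,0,0],50],
    [[0,0,-29],[0,0,0],50],
  ],
)

```text
time_s: 2.08
ee_pos: [0.4627, -0.3249, 0.0085]
eef_rot: [3.141, 0.0, 1.676]
force: [0.3, 0.6, -0.1]
grip_width: 0.0501
```

```bash
python3 - <<'E'
from h import *
o,c=shot('wrist','wrist2.png'); print(o['ee_pos'],o['eef_rot'],o['force'],o['time_s'],o['grip_width'])
E
```

```text
[ 0.46266709 -0.32490677  0.00850345] [3.14145367e+00 1.46390694e-04 1.67572149e+00] [ 0.32927794  0.55532501 -0.05703685] 2.0833 0.050108398209061385
```

View pics/wrist2.png

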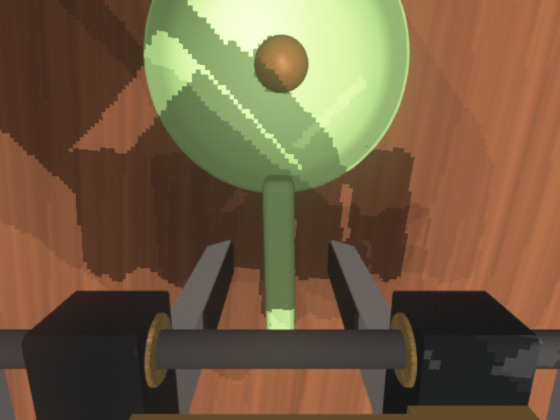

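Call:
jog_arm(
  moves=[
    [[0,0,0],[0,0,0],40],
    [[0,0,0],[0,0,0],32],
    [[0,0,0],[0,0,0],25],
    [[0,0,0],[0,0,0],20],
    [[0,0,0],[0,0,0],17],
  ],
  squeeze=50,
)

```text
time_s: 2.55
ee_pos: [0.4626, -0.3251, 0.0086]
eef_rot: [3.141, 0.0, 1.675]
force: [0.7, 0.5, -0.7]
grip_width: 0.0202
```

Call:
jog_arm(
  moves=[
    [[0,0,0],[0,0,0],15],
    [[0,0,0],[0,0,0],14],
    [[0,0,0],[0,0,0],13],
    [[0,0,0],[0,0,0],11],
    [[0,0,0],[0,0,0],8],
  ],
)

```text
time_s: 2.97
ee_pos: [0.4625, -0.325, 0.0085]
eef_rot: [3.142, 0.0, 1.675]
force: [-0.1, 0.5, 1.0]
grip_width: 0.0135
```

Call:
jog_arm(
  moves=[
    [[0,0,0],[0,0,0],4],
    [[0,0,0],[0,0,0],0],
    [[0,0,0],[0,0,0],0],
    [[0,0,0],[0,0,0],0],
    [[0,0,0],[0,0,0],0],
  ],
)

```text
time_s: 3.38
ee_pos: [0.4625, -0.325, 0.0085]
eef_rot: [3.142, 0.0, 1.676]
force: [0.1, 0.4, 1.2]
grip_width: 0.0136
```

```bash
python3 - <<'E'
from h import *
o,c=shot('wrist','wrist3.png'); print(o['ee_pos'],o['eef_rot'],o['force'],o['moment'],o['time_s'],o['grip_width'])
E
```

```text
[ 0.46250285 -0.32500729  0.00845951] [3.14157926e+00 4.89535456e-06 1.67552141e+00] [0.10785633 0.36943606 1.17095971] [ 0.05758761 -0.09074698  0.01051794] 3.3833 0.013626116113947526
```

View pics/wrist3.png

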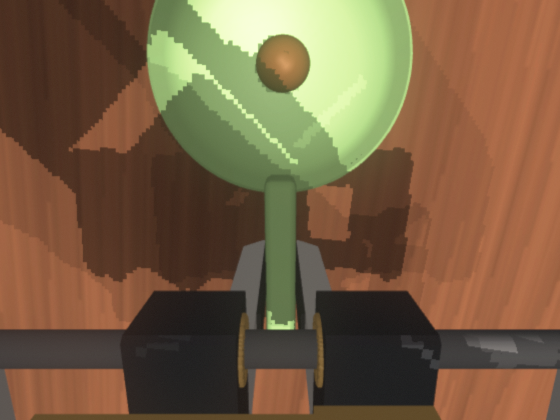

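Call:
jog_arm(
  moves=[
    [[0,0,1],[0,0,0],0],
    [[0,0,3],[0,0,0],0],
    [[0,0,6],[0,0,0],0],
    [[0,0,10],[0,0,0],0],
    [[0,0,14],[0,0,0],0],
  ],
)

```text
time_s: 3.85
ee_pos: [0.4625, -0.325, 0.0229]
eef_rot: [-3.142, -0.0, 1.675]
force: [-0.2, -0.2, -1.1]
grip_width: 0.0134
```

Call:
jog_arm(
  moves=[
    [[0,0,5],[0,0,0],0],
    [[0,0,10],[0,0,0],0],
    [[0,0,14],[0,0,0],0],
    [[0,0,16],[0,0,0],0],
    [[0,0,16],[0,0,0],0],
  ],
)

```text
time_s: 4.27
ee_pos: [0.4627, -0.3252, 0.0391]
eef_rot: [3.141, 0.001, 1.675]
force: [0.3, -0.3, -1.3]
grip_width: 0.0135
```

```bash
python3 - <<'E'
from h import *
o,c=shot('wrist','wrist4.png'); print(o['ee_pos'],o['eef_rot'],o['force'],o['moment'],o['time_s'],o['grip_width'])
shot('side','side4.png');shot('scene','scene4.png')
crop('scene4.png',115,145,110,80,7,'c8.png')
E
```

```text
[ 0.46269465 -0.32518038  0.03908095] [3.14093028e+00 6.28884978e-04 1.67549732e+00] [ 0.27264397 -0.31686383 -1.32617518] [-0.08486665  0.01728198 -0.03637654] 4.2667 0.013508163742068802
```

View pics/wrist4.png

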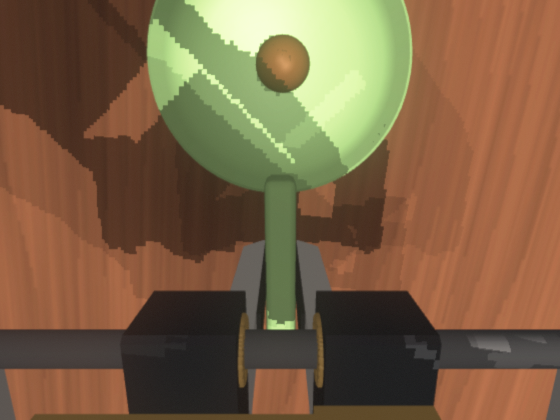

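View pics/c8.png

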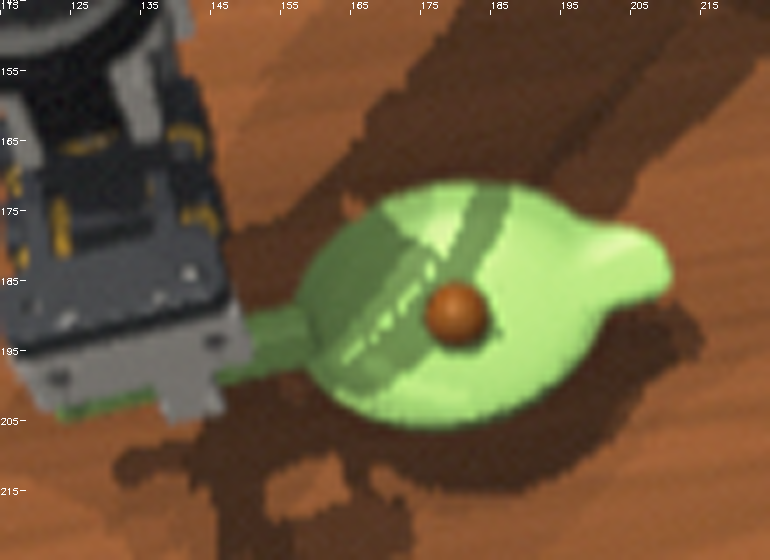

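Call:
jog_arm(
  moves=[
    [[0,0,2],[0,0,0],0],
    [[0,0,6],[0,0,0],0],
    [[0,0,12],[0,0,0],0],
    [[0,0,19],[0,0,0],0],
    [[0,0,26],[0,0,0],0],
  ],
)

```text
time_s: 4.83
ee_pos: [0.4626, -0.3251, 0.0654]
eef_rot: [3.141, 0.0, 1.676]
force: [-0.6, 0.4, -0.8]
grip_width: 0.0133
```

Call:
jog_arm(
  moves=[
    [[0,0,7],[0,0,0],0],
    [[0,0,14],[0,0,0],0],
    [[0,0,20],[0,0,0],0],
    [[-0.2,0.2,24],[0,0,-0.02],0],
    [[-0.5,0.8,26],[0,0,-0.06],0],
  ],
)

```text
time_s: 5.25
ee_pos: [0.4621, -0.3244, 0.0912]
eef_rot: [3.141, 0.001, 1.67]
force: [0.6, 0.3, -0.6]
grip_width: 0.0135
```

Call:
jog_arm(
  moves=[
    [[0,1,0],[0,0,-0.06],0],
    [[-0.5,2.4,0],[0,0,-0.14],0],
    [[-1,4.2,0],[0,0,-0.24],0],
    [[-1.5,6.4,0],[0,0,-0.36],0],
    [[-2,9,0],[0,0,-0.5],0],
  ],
)

```text
time_s: 5.67
ee_pos: [0.4598, -0.3149, 0.0902]
eef_rot: [-3.141, -0.0, 1.625]
force: [0.3, 0.1, -0.7]
grip_width: 0.0134
```

Call:
jog_arm(
  moves=[
    [[-0.5,3,0],[0,0,-0.16],0],
    [[-1,6.4,0],[0,0,-0.34],0],
    [[-1.5,10.2,0],[0,0,-0.54],0],
    [[-2,14.4,0],[0,0,-0.76],0],
    [[-2.5,19,0],[0,0,-1.0],0],
  ],
)

```text
time_s: 6.08
ee_pos: [0.4574, -0.2958, 0.0904]
eef_rot: [3.142, 0.0, 1.537]
force: [-0.3, -0.8, -1.6]
grip_width: 0.0135
```

Call:
jog_arm(
  moves=[
    [[-0.5,5,0],[0,0,-0.26],0],
    [[-1,10.4,0],[0,0,-0.54],0],
    [[-1.5,16,0],[0,0,-0.83],0],
    [[-2,21.8,0],[0,0,-1.13],0],
    [[-2.5,27.8,0],[0,0,-1.44],0],
  ],
)

```text
time_s: 6.5
ee_pos: [0.4549, -0.2678, 0.0905]
eef_rot: [-3.142, 0.0, 1.411]
force: [-0.3, -0.5, -1.6]
grip_width: 0.0133
```

Call:
jog_arm(
  moves=[
    [[-0.5,6,0],[0,0,-0.32],0],
    [[-1,12,0],[0,0,-0.64],0],
    [[-1.5,18,0],[0,0,-0.96],0],
    [[-2,24,0],[0,0,-1.28],0],
    [[-2.5,30,0],[0,0,-1.6],0],
  ],
)

```text
time_s: 6.92
ee_pos: [0.4524, -0.2378, 0.0905]
eef_rot: [3.142, 0.0, 1.272]
force: [-0.3, 0.9, -1.1]
grip_width: 0.0133
```

```bash
python3 - <<'E'
from h import *
o,c=shot('wrist','wrist5.png'); print(o['ee_pos'],o['eef_rot'],o['force'],o['moment'],o['time_s'],o['grip_width'])
E
```

```text
[ 0.45239608 -0.23782721  0.09047364] [3.14157558e+00 2.90090040e-05 1.27176335e+00] [-0.27643799  0.91328251 -1.08798531] [-0.08903433  0.10158023  0.00344953] 6.9167 0.013310978201964186
```

View pics/wrist5.png

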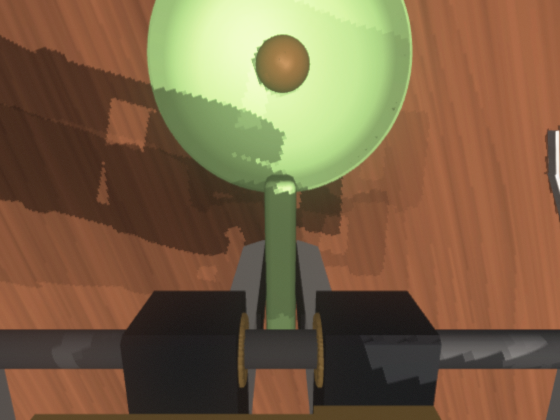

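Call:
jog_arm(
  moves=[
    [[-0.3,3,0],[0,0,-0.15],0],
    [[-0.7,8,0],[0,0,-0.4],0],
    [[-1.2,14,0],[0,0,-0.7],0],
    [[-1.7,20,0],[0,0,-1.0],0],
    [[-2.2,26,0],[0,0,-1.3],0],
  ],
)

```text
time_s: 7.38
ee_pos: [0.4502, -0.2122, 0.0905]
eef_rot: [3.141, 0.0, 1.159]
force: [-0.4, -0.1, -2.1]
grip_width: 0.013
```

Call:
jog_arm(
  moves=[
    [[-0.5,6.2,0],[0,0,-0.3],0],
    [[-1,12.5,0],[0,0,-0.6],0],
    [[-1.5,18.8,0],[0,0,-0.9],0],
    [[-2,25.1,0],[0,0,-1.2],0],
    [[-2.5,31.5,0],[0,0,-1.5],0],
  ],
)

```text
time_s: 7.8
ee_pos: [0.4477, -0.1806, 0.0905]
eef_rot: [3.142, 0.0, 1.028]
force: [0.0, -0.3, -1.4]
grip_width: 0.0138
```

Call:
jog_arm(
  moves=[
    [[-0.5,6.3,0],[0,0,-0.3],0],
    [[-1,12.6,0],[0,0,-0.6],0],
    [[-1.5,18.9,0],[0,0,-0.9],0],
    [[-2,25.2,0],[0,0,-1.2],0],
    [[-2.5,31.5,0],[0,0,-1.5],0],
  ],
)

```text
time_s: 8.22
ee_pos: [0.4452, -0.1491, 0.0905]
eef_rot: [3.142, 0.0, 0.897]
force: [0.2, 0.4, -1.4]
grip_width: 0.0137
```

Call:
jog_arm(
  moves=[
    [[-0.5,6.3,0],[0,0,-0.3],0],
    [[-1,12.6,0],[0,0,-0.6],0],
    [[-1.5,18.9,0],[0,0,-0.9],0],
    [[-2,25.2,0],[0,0,-1.2],0],
    [[-2.5,31.5,0],[0,0,-1.5],0],
  ],
)

```text
time_s: 8.63
ee_pos: [0.4427, -0.1177, 0.0905]
eef_rot: [3.142, -0.0, 0.766]
force: [0.1, 0.2, -1.7]
grip_width: 0.0137
```

Call:
jog_arm(
  moves=[
    [[-0.5,6.3,0],[0,0,-0.3],0],
    [[-1,12.6,0],[0,0,-0.6],0],
    [[-1.5,18.9,0],[0,0,-0.9],0],
    [[-2,25.2,0],[0,0,-1.2],0],
    [[-2.5,31.5,0],[0,0,-1.5],0],
  ],
)

```text
time_s: 9.05
ee_pos: [0.4402, -0.0862, 0.0905]
eef_rot: [3.142, 0.0, 0.635]
force: [0.4, -0.8, -1.9]
grip_width: 0.0137
```

Call:
jog_arm(
  moves=[
    [[-0.5,6.3,0],[0,0,-0.3],0],
    [[-1,12.6,0],[0,0,-0.6],0],
    [[-1.5,18.9,0],[0,0,-0.9],0],
    [[-2,25.2,0],[0,0,-1.2],0],
    [[-2.5,31.5,0],[0,0,-1.5],0],
  ],
)

```text
time_s: 9.47
ee_pos: [0.4377, -0.0546, 0.0905]
eef_rot: [3.142, -0.0, 0.505]
force: [-0.2, -0.2, -2.3]
grip_width: 0.0135
```

Call:
jog_arm(
  moves=[
    [[0,6.4,0],[0,0,-0.31],0],
    [[0,12.8,0],[0,0,-0.62],0],
    [[0,19.4,0],[0,0,-0.93],0],
    [[0,26,0],[0,0,-1.25],0],
    [[0,32.6,0],[0,0,-1.57],0],
  ],
)

```text
time_s: 9.88
ee_pos: [0.4378, -0.022, 0.0905]
eef_rot: [3.142, -0.0, 0.368]
force: [0.0, 0.3, -1.0]
grip_width: 0.0135
```

Call:
jog_arm(
  moves=[
    [[0,6.6,0],[0,0,-0.32],0],
    [[0,13.2,0],[0,0,-0.64],0],
    [[0,19.8,0],[0,0,-0.96],0],
    [[0,26.4,0],[0,0,-1.28],0],
    [[0,32.8,0],[0,0,-1.6],0],
  ],
)

```text
time_s: 10.3
ee_pos: [0.4377, 0.0108, 0.0905]
eef_rot: [-3.142, 0.0, 0.228]
force: [-0.1, 0.0, -1.9]
grip_width: 0.0137
```

Call:
jog_arm(
  moves=[
    [[0,6.2,0],[0,0,-0.32],0],
    [[0,12.2,0],[0,0,-0.64],0],
    [[0,18,0],[0,0,-0.94],0],
    [[0,23.4,0],[0,0,-1.23],0],
    [[0,28.6,0],[0,0,-1.5],0],
  ],
)

```text
time_s: 10.72
ee_pos: [0.4377, 0.0393, 0.0905]
eef_rot: [-3.142, 0.0, 0.097]
force: [0.2, 0.7, -1.2]
grip_width: 0.0137
```

Call:
jog_arm(
  moves=[
    [[0,4.8,0],[0,0,-0.26],0],
    [[0,9.2,0],[0,0,-0.5],0],
    [[0,13.2,0],[0,0,-0.72],0],
    [[0,16.8,0],[0,0,-0.92],0],
    [[0,20,0],[0,0,-1.1],0],
  ],
)

```text
time_s: 11.13
ee_pos: [0.4378, 0.0593, 0.0905]
eef_rot: [-3.142, 0.0, 0.001]
force: [-0.2, -0.3, -1.4]
grip_width: 0.0138
```

Call:
jog_arm(
  moves=[
    [[0,2.8,0],[0,0,-0.16],0],
    [[0,5.2,0],[0,0,-0.29],0],
    [[0,7.2,0],[0,0,-0.39],0],
    [[0,8.8,0],[0,0,-0.46],0],
    [[0,10,0],[0,0,-0.5],0],
  ],
)

```text
time_s: 11.55
ee_pos: [0.4378, 0.0692, 0.0904]
eef_rot: [-3.142, 0.0, -0.041]
force: [-0.2, -0.1, -1.6]
grip_width: 0.0137
```

Call:
jog_arm(
  moves=[
    [[0,0.7,0],[0,0,-0.02],0],
    [[0,1,0],[0,0,-0.03],0],
    [[0,1,0],[0,0,-0.03],0],
    [[0,1,0],[0,0,-0.03],0],
    [[0,1,0],[0,0,-0.03],0],
  ],
)

```text
time_s: 11.97
ee_pos: [0.4378, 0.07, 0.0905]
eef_rot: [3.142, -0.0, -0.044]
force: [0.2, 0.2, -1.5]
grip_width: 0.0137
```

```bash
python3 - <<'E'
from h import *
o,c=shot('wrist','wrist6.png'); print(o['ee_pos'],o['eef_rot'],o['force'],o['moment'],o['time_s'],o['grip_width'])
shot('scene','scene6.png');shot('side','side6.png')
E
```

```text
[0.43779873 0.0700359  0.09045129] [ 3.14158276e+00 -7.25880481e-06 -4.36516766e-02] [ 0.24842858  0.24439959 -1.46657148] [0.0130751  0.18664361 0.04458542] 11.9667 0.013667072312047618
```

View pics/wrist6.png

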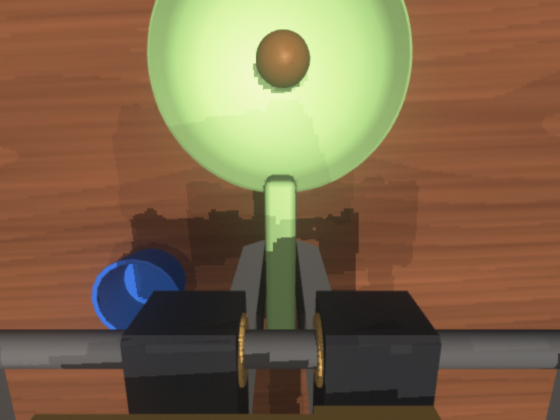

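View pics/scene6.png

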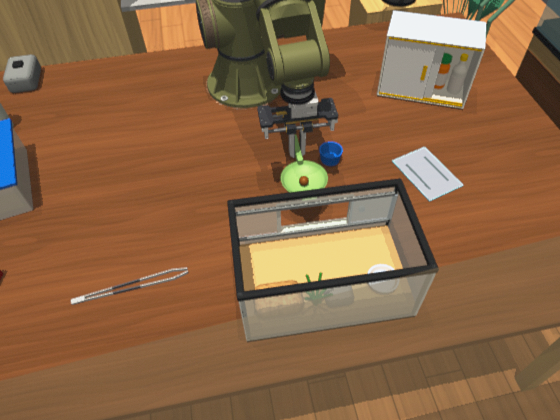

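View pics/side6.png

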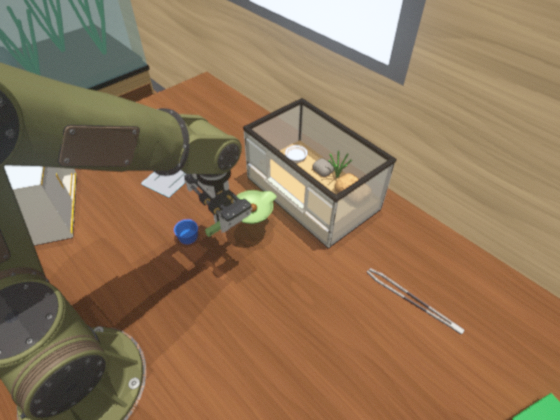

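All is well: the ball sits at (283,58) in the wrist view, and the cup and other items have not moved. The wrist camera can't see the lip or sill, so I'll enlarge the side and scene views.

```bash
python3 - <<'E'
from h import *
crop('side6.png',235,135,110,110,7,'d1.png')
crop('scene6.png',265,150,130,100,6,'d2.png')
E
```

```text
(no output)
```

View pics/d1.png

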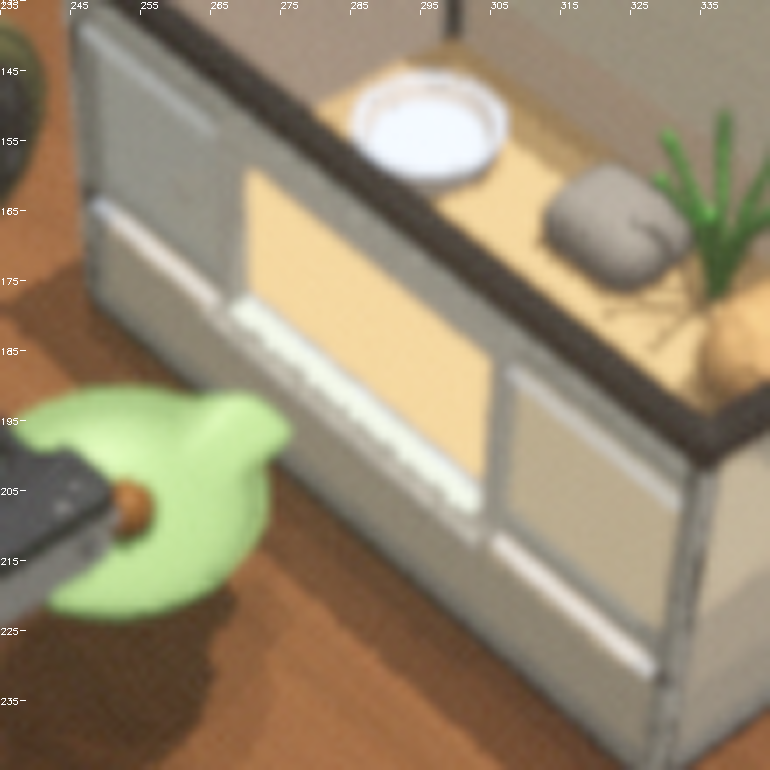

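View pics/d2.png

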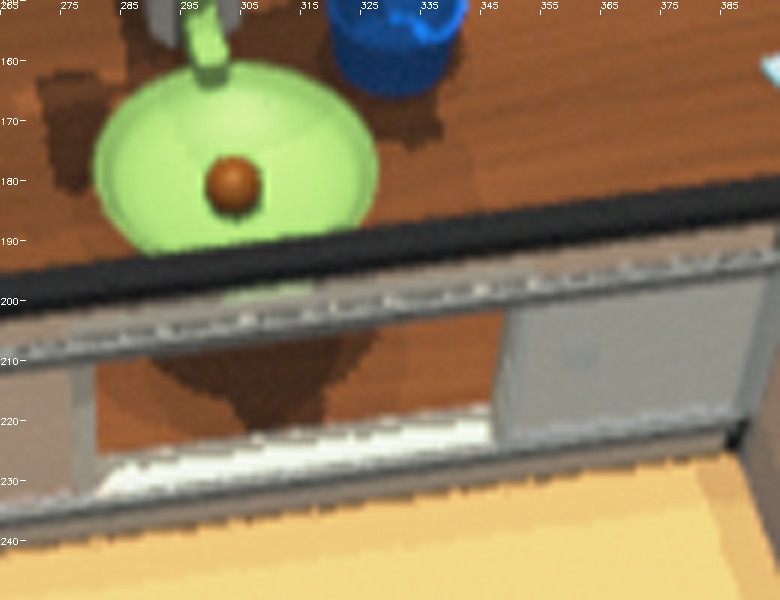

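```bash
python3 - <<'E'
from h import *
g=np.array([.4378,.0700]);yaw=np.radians(-2.5);u=np.array([np.cos(yaw),np.sin(yaw)])
zb=.0904-.0085
pt=lambda d,z:np.r_[g+u*(95+d)/1000,zb+z/1000]
v=np.array([-u[1],u[0]])
for n,d,z in [('lip',76,19),('ball',0,18)]:
    print(n,pt(d,z),proj('side6.png',pt(d,z)),proj('scene6.png',pt(d,z)))
for s in(-1,1): print('rim side',proj('scene6.png',pt(0,27)+np.r_[v*.054*s,0]))
W='wrist0.png'
a,b=onz(W,378.5,221.5,.075),onz(W,401.5,20.5,.075)
print(a,b,np.linalg.norm(a-b),(a+b)/2,np.degrees(np.arctan2(-(b-a)[0],(b-a)[1])))
for p in (a,b,(a+b)/2): print(proj('scene0.png',p),proj('side0.png',p))
print('side line',onz('side6.png',301.5,208.7,.075),onz('side6.png',268,180,.075))
print('scene line',onz('scene6.png',285,226,.075),onz('scene6.png',346.7,217,.075))
# tank base/top front edges
print('side top outer corners',onz('side6.png',335,202,.2),onz('side0.png',244,129,.2))
crop('scene6.png',220,180,60,60,9,'d3.png');crop('scene6.png',370,165,60,60,9,'d4.png')
E
```

```text
lip [0.60863725 0.06254108 0.1009    ] [274.34647261 193.39685481] [309.23300906 204.47379579]
ball [0.53270958 0.06585616 0.0999    ] [252.11624855 207.32450073] [303.06103433 180.06632459]
rim side [280.47032798 180.47235869]
rim side [325.59985831 174.5910746 ]
[ 0.63724298 -0.01947587  0.075     ] [0.64390041 0.14353632 0.075     ] 0.16314808157545208 [0.64057169 0.06203022 0.075     ] -2.3386635099240296
[276.48241868 227.38622597] [303.06966354 211.03856658]
[347.04975734 217.43062911] [264.2873379 178.696679 ]
[311.998382   222.37565564] [282.98664451 194.2906606 ]
side line [ 0.64012128 -0.01071256  0.075     ] [0.64811805 0.13230662 0.075     ]
scene line [6.37532908e-01 7.78771185e-05 7.50000000e-02] [0.64254415 0.14310682 0.075     ]
side top outer corners [ 0.62843509 -0.12346456  0.2       ] [0.64975918 0.22897344 0.2       ]
```

View pics/d3.png

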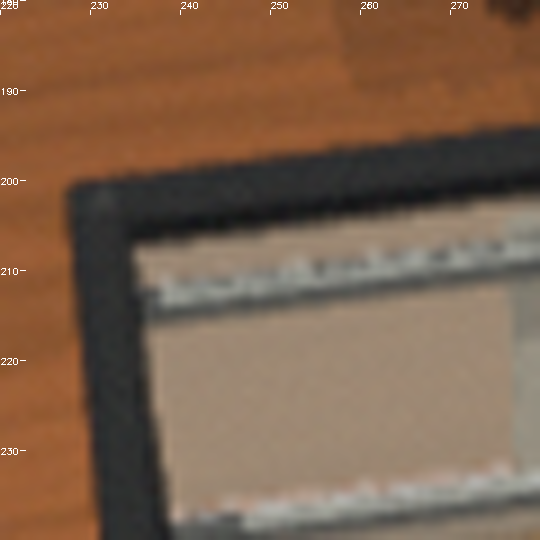

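View pics/d4.png

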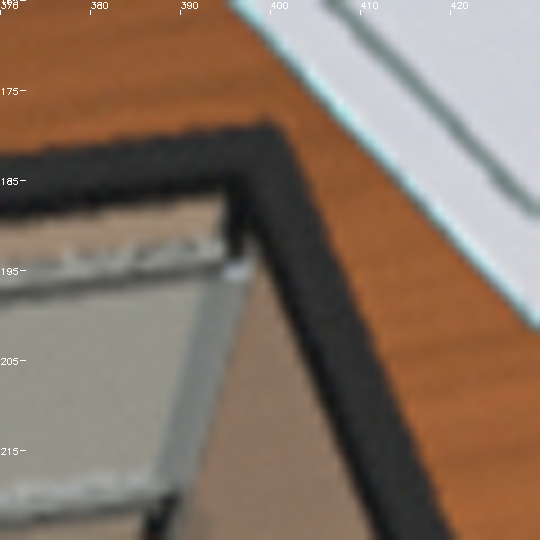

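```bash
python3 - <<'E'
from h import *
a,b=onz('scene6.png',227.5,201,.2),onz('scene6.png',400,178.5,.2)
print(a,b,np.linalg.norm(a-b),(a+b)/2,np.degrees(np.arctan2(-(b-a)[0],(b-a)[1])))
from scipy.spatial.transform import Rotation as R
# sample sill front edge grid projected
for x in (.639,.641,.643):
  for yaw in(-2.5,):
    c,s=np.cos(np.radians(yaw)),np.sin(np.radians(yaw))
    for t in(-.083,-.06,0,.06,.083):
        P=[x-s*t,.0625+c*t,.075]; print(x,t,proj('side6.png',P).round(1),proj('scene6.png',P).round(1),proj('wrist0.png',P).round(1))
crop('side6.png',255,165,60,55,12,'d5.png')
E
```

```text
[ 0.6413966  -0.11743715  0.2       ] [0.65815279 0.24158296 0.2       ] 0.35941092518198914 [0.6497747 0.0620729 0.2      ] -2.672170004087556
0.639 -0.083 [302.8 211.6] [275.9 226.8] [376.3 222.5]
0.639 -0.06 [297.  206.7] [286.  225.4] [379.2 197.4]
0.639 0 [282.5 194.5] [312.  221.8] [387.4 127.3]
0.639 0.06 [268.6 182.9] [337.9 218.2] [396.4  49.8]
0.639 0.083 [263.5 178.6] [347.7 216.9] [400.1  17.8]
0.641 -0.083 [303.4 211.2] [276.1 227.5] [378.6 222.5]
0.641 -0.06 [297.6 206.3] [286.2 226.1] [381.5 197.4]
0.641 0 [283.  194.1] [312.2 222.5] [389.8 127.3]
0.641 0.06 [269.2 182.5] [338.1 218.9] [398.9  49.8]
0.641 0.083 [264.  178.2] [347.9 217.5] [402.6  17.8]
0.643 -0.083 [303.9 210.8] [276.3 228.2] [380.8 222.5]
0.643 -0.06 [298.1 206. ] [286.3 226.8] [383.8 197.4]
0.643 0 [283.5 193.8] [312.5 223.2] [392.2 127.3]
0.643 0.06 [269.7 182.2] [338.3 219.6] [401.4  49.8]
0.643 0.083 [264.6 177.9] [348.2 218.2] [405.2  17.8]
```

View pics/d5.png

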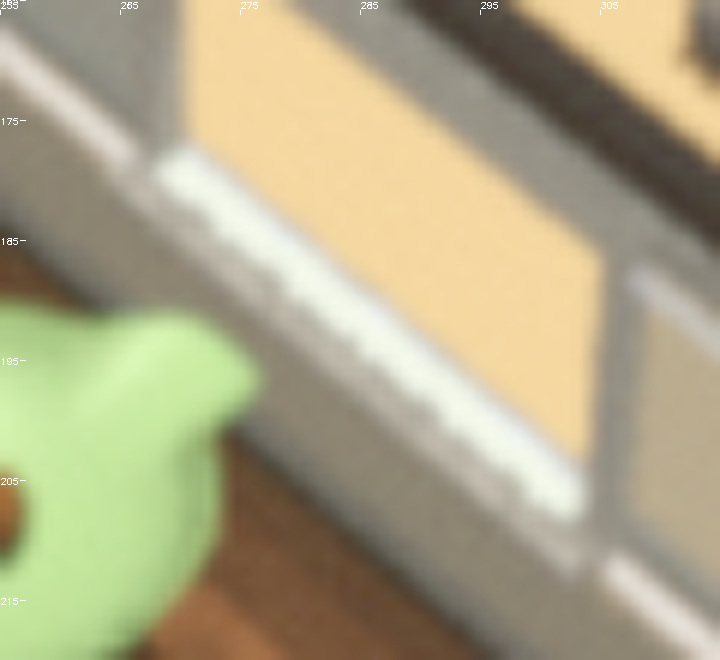

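Call:
jog_arm(
  moves=[
    [[0.3,0,0],[0,0,0],0],
    [[1,0,0],[0,0,0],0],
    [[2.2,0,0],[0,0,0],0],
    [[3.9,0,0],[0,0,0],0],
    [[6,0,0],[0,0,0],0],
  ],
)

```text
time_s: 12.53
ee_pos: [0.444, 0.0701, 0.0905]
eef_rot: [-3.142, -0.0, -0.044]
force: [-0.7, -0.3, -1.2]
grip_width: 0.0137
```

Call:
jog_arm(
  moves=[
    [[2.4,0,-0.3],[0,0,0],0],
    [[5,0,-1],[0,0,0],0],
    [[7.6,0,-2],[0,0,0],0],
    [[10.1,0,-3],[0,0,0],0],
    [[12.4,0,-4],[0,0,0],0],
  ],
)

```text
time_s: 12.95
ee_pos: [0.4565, 0.0701, 0.0863]
eef_rot: [3.142, 0.0, -0.044]
force: [0.6, 0.4, -1.8]
grip_width: 0.0133
```

Call:
jog_arm(
  moves=[
    [[2.1,0,-1],[0,0,0],0],
    [[3.9,0,-2],[0,0,0],0],
    [[5.4,0,-3],[0,0,0],0],
    [[6.6,0,-4],[0,0,0],0],
    [[7.5,0,-5],[0,0,0],0],
  ],
)

```text
time_s: 13.37
ee_pos: [0.4638, 0.0701, 0.0813]
eef_rot: [-3.142, 0.0, -0.044]
force: [-0.4, 0.2, -1.5]
grip_width: 0.0132
```

Call:
jog_arm(
  moves=[
    [[0.6,0,-0.6],[0,0,0],0],
    [[1,0,-1],[0,0,0],0],
    [[1,0,-1],[0,0,0],0],
    [[1,0,-1],[0,0,0],0],
    [[1,0,-1],[0,0,0],0],
  ],
)

```text
time_s: 13.78
ee_pos: [0.4647, 0.0701, 0.0805]
eef_rot: [-3.142, -0.0, -0.044]
force: [-0.1, 0.6, -1.1]
grip_width: 0.0135
```

```bash
python3 - <<'E'
from h import *
o,c=shot('wrist','wrist7.png'); print(o['ee_pos'],o['eef_rot'],o['force'],o['moment'],o['time_s'],o['grip_width'])
shot('scene','scene7.png');shot('side','side7.png')
crop('side7.png',240,150,80,75,9,'e1.png')
crop('scene7.png',265,160,110,80,7,'e2.png')
g=o['ee_pos'][:2];yaw=o['eef_rot'][2];u=np.array([np.cos(yaw),np.sin(yaw)]);v=np.array([-u[1],u[0]])
zb=o['ee_pos'][2]-.0085
pt=lambda d,y,z:np.r_[g+u*(95+d)/1000+v*y/1000,zb+z/1000]
print('lip',pt(76,0,19))
for k in [(76,0,19),(76,-12,20),(76,12,20),(0,0,18)]: print(k,proj('side7.png',pt(*k)).round(1),proj('scene7.png',pt(*k)).round(1))
E
```

```text
[0.46466396 0.07009653 0.08048331] [-3.14157422e+00 -3.33418169e-05 -4.36729983e-02] [-0.09369772  0.59209454 -1.1047984 ] [0.08393765 0.24849027 0.00100678] 13.7833 0.013522097012705037
lip [0.63550091 0.06263082 0.09098331]
(76, 0, 19) [281.6 191.1] [312.  216.3]
(76, -12, 20) [284.4 193.2] [306.7 216.8]
(76, 12, 20) [278.7 188.4] [317.2 215.3]
(0, 0, 18) [259.9 204.7] [305.6 191.2]
```

View pics/e1.png

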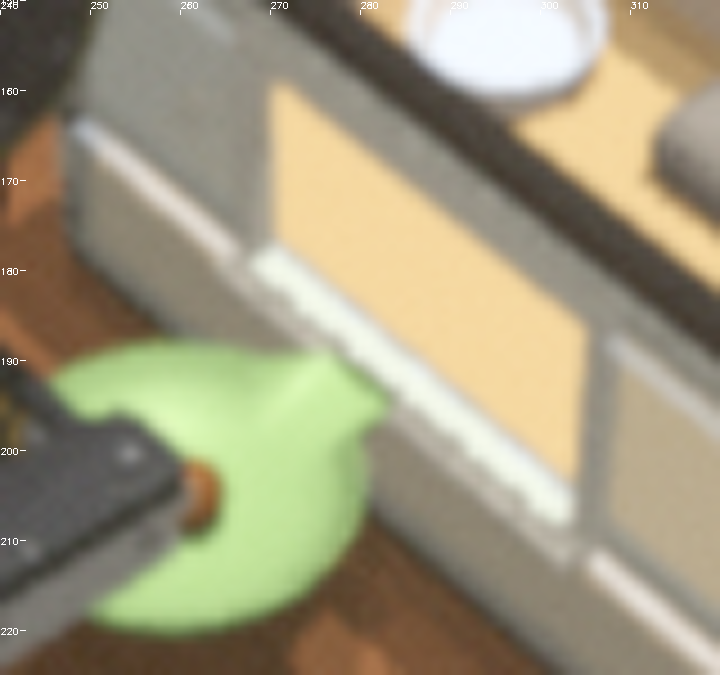

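View pics/e2.png

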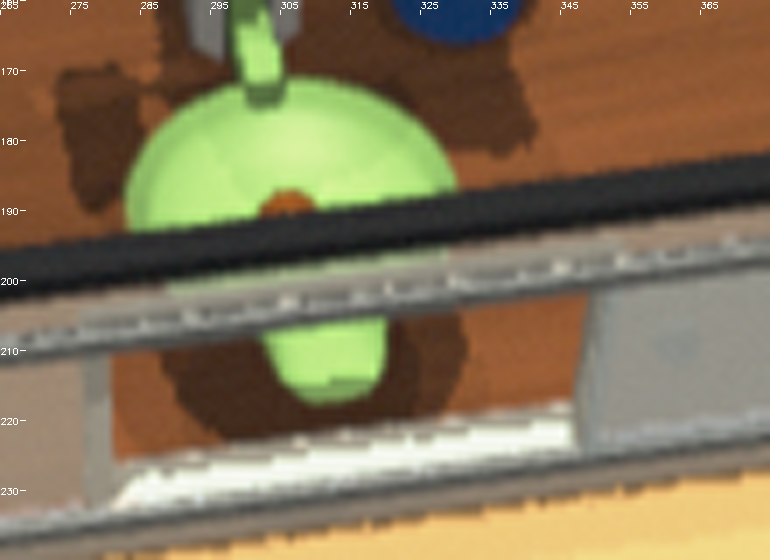

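View pics/wrist7.png

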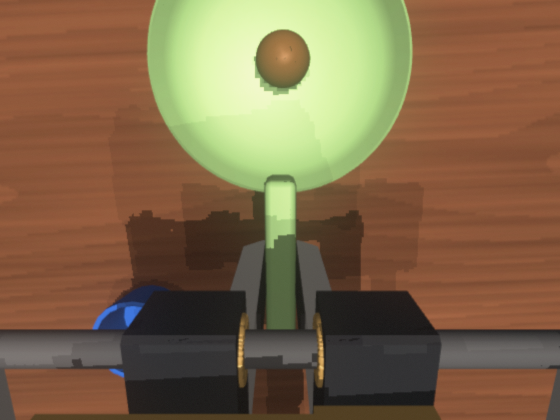

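Call:
jog_arm(
  moves=[
    [[0.3,0,-0.5],[0,0,0],0],
    [[1,0,-1.5],[0,0,0],0],
    [[2,0,-3],[0,0,0],0],
    [[3,0,-4.5],[0,0,0],0],
    [[4,0,-6],[0,0,0],0],
  ],
)

```text
time_s: 14.35
ee_pos: [0.4688, 0.0701, 0.0742]
eef_rot: [-3.142, 0.0, -0.044]
force: [-0.2, -0.8, -1.4]
grip_width: 0.0136
```

Call:
jog_arm(
  moves=[
    [[0.5,0,-1],[0,0,0],0],
    [[1,0,-1.5],[0,0,0],0],
    [[1,0,-1.5],[0,0,0],0],
    [[1,0,-1.5],[0,0,0],0],
    [[1,0,-1.5],[0,0,0],0],
  ],
)

```text
time_s: 14.77
ee_pos: [0.4697, 0.0701, 0.073]
eef_rot: [-3.142, -0.0, -0.044]
force: [0.3, -0.0, -1.2]
grip_width: 0.0134
```

```bash
python3 - <<'E'
from h import *
o,c=shot('wrist','wrist8.png'); print(o['ee_pos'],o['eef_rot'],o['force'],o['moment'],o['time_s'],o['grip_width'])
shot('scene','scene8.png');shot('side','side8.png')
crop('side8.png',255,165,60,55,13,'f1.png')
crop('scene8.png',275,190,80,45,9,'f2.png')
g=o['ee_pos'][:2];yaw=o['eef_rot'][2];u=np.array([np.cos(yaw),np.sin(yaw)]);v=np.array([-u[1],u[0]])
zb=o['ee_pos'][2]-.0085
pt=lambda d,y,z:np.r_[g+u*(95+d)/1000+v*y/1000,zb+z/1000]
print('lip',pt(76,0,19))
for k in [(76,0,19),(76,-15,20),(76,15,20),(0,0,18)]: print(k,proj('side7.png',pt(*k)).round(1),proj('scene7.png',pt(*k)).round(1))
E
```

```text
[0.46971298 0.07009511 0.073007  ] [-3.14158590e+00 -9.63576042e-05 -4.36253160e-02] [ 0.31948367 -0.04294948 -1.21226947] [0.03206925 0.26758465 0.00460864] 14.7667 0.013369518148931472
lip [0.64055028 0.06263754 0.083507  ]
(76, 0, 19) [282.9 192. ] [312.4 220.1]
(76, -15, 20) [286.5 194.8] [305.9 220.7]
(76, 15, 20) [279.3 188.8] [318.9 218.9]
(0, 0, 18) [261.5 205.6] [306.  194.9]
```

View pics/f1.png

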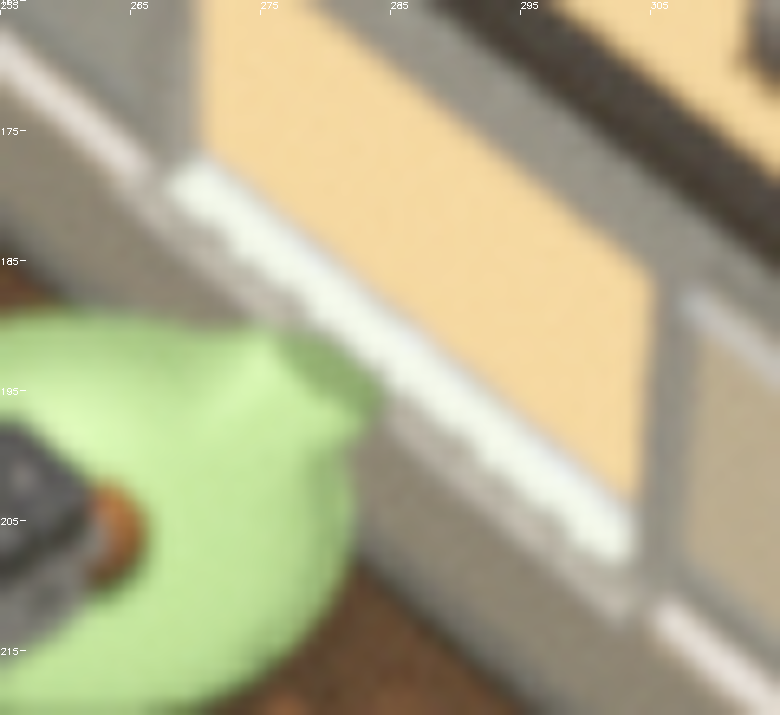

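View pics/f2.png

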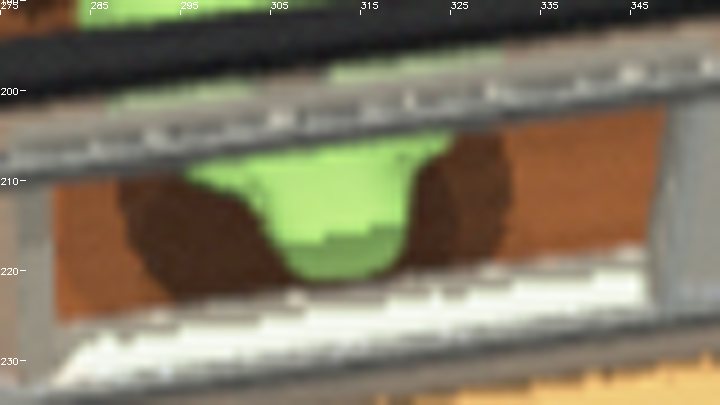

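```bash
python3 - <<'E'
from h import *
print('lip tri',tri(('scene8.png',312.2,220.5),('side8.png',282.,192.7)))
from scipy.optimize import fsolve
# sill edge: line through (x0,.0625,z0) dir yaw -2.5; scene line v at u=312 ; side line v at u=285
def vat(fn,x0,z0,u0):
    c,s=np.cos(np.radians(-2.5)),np.sin(np.radians(-2.5))
    A,B=[proj(fn,[x0-s*t,.0625+c*t,z0]) for t in(-.05,.05)]
    return A[1]+(B[1]-A[1])*(u0-A[0])/(B[0]-A[0])
for vs in (222.0,222.5):
  for vd in (194.7,195.3,195.8):
    print(vs,vd,fsolve(lambda p:[vat('scene8.png',p[0],p[1],312)-vs,vat('side8.png',p[0],p[1],285)-vd],[.64,.075]))
crop('side8.png',262,180,36,30,20,'f3.png')
E
```

```text
lip tri (array([0.63903844, 0.06340458, 0.08064657]), np.float64(0.0008925486799022512))
222.0 194.7 [0.64181093 0.07812959]
222.0 195.3 [0.64101085 0.07702146]
222.0 195.8 [0.64034409 0.07609798]
222.5 194.7 [0.64245997 0.0771137 ]
222.5 195.3 [0.64165973 0.07600285]
222.5 195.8 [0.64099283 0.07507711]
```

View pics/f3.png

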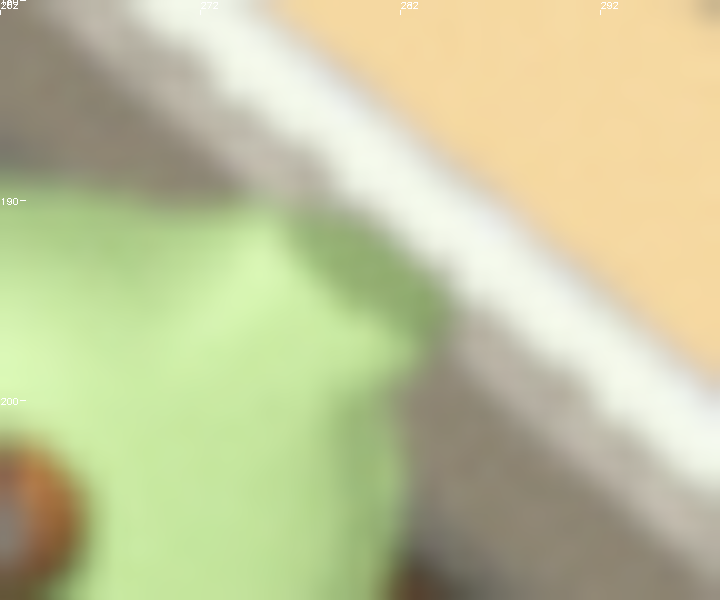

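Call:
jog_arm(
  moves=[
    [[0.2,0,-0.3],[0,0,0],0],
    [[0.6,0,-0.8],[0,0,0],0],
    [[1,0,-1.2],[0,0,0],0],
    [[1,0,-1.5],[0,0,0],0],
    [[1,0,-1.5],[0,0,0],0],
  ],
)

```text
time_s: 15.33
ee_pos: [0.4707, 0.0701, 0.0714]
eef_rot: [3.142, 0.0, -0.044]
force: [-0.7, -0.3, -2.5]
grip_width: 0.0134
```

Call:
jog_arm(
  moves=[
    [[0,0,0],[0,0,0],0],
    [[0,0,0],[0,0,0],0],
    [[0,0,0],[0,0,0],0],
    [[0,0,0],[0,0,0],0],
    [[0,0,0],[0,0,0],0],
  ],
)

```text
time_s: 15.75
ee_pos: [0.4707, 0.0701, 0.0715]
eef_rot: [-3.142, -0.0, -0.044]
force: [-0.0, 0.5, -1.8]
grip_width: 0.0132
```

Call:
jog_arm(
  moves=[
    [[0,0,0],[0,0,0],0],
    [[0,0,0],[0,0,0],0],
    [[0,0,0],[0,0,0],0],
    [[0,0,0],[0,0,0],0],
    [[0,0,0],[0,0,0],0],
  ],
)

```text
time_s: 16.17
ee_pos: [0.4707, 0.0701, 0.0714]
eef_rot: [3.142, 0.0, -0.044]
force: [0.2, -0.1, -2.3]
grip_width: 0.0135
```

```bash
python3 - <<'E'
from h import *
o,c=shot('wrist','wrist9.png'); print(o['ee_pos'],o['eef_rot'],o['force'],o['moment'],o['time_s'],o['grip_width'],np.abs(o['joint_vel']).max())
shot('scene','scene9.png');shot('side','side9.png')
a=cv2.imread('pics/wrist9.png');s=cv2.imread('pics/side9.png')[150:230,230:330];t=cv2.imread('pics/scene9.png')[165:240,265:365]
cv2.imwrite('pics/g.png',np.hstack([cv2.resize(s,(400,320)),cv2.resize(t,(400,300)) if 0 else cv2.copyMakeBorder(cv2.resize(t,(400,300)),0,20,0,0,0)]))
E
```

```text
[0.4706968  0.07009776 0.07144377] [ 3.14157823e+00  2.24322348e-06 -4.36176475e-02] [ 0.17257843 -0.13535593 -2.292196  ] [ 0.15771649  0.23718595 -0.03311483] 16.1667 0.013492905759010866 0.0004716163995754717
```

View pics/g.png

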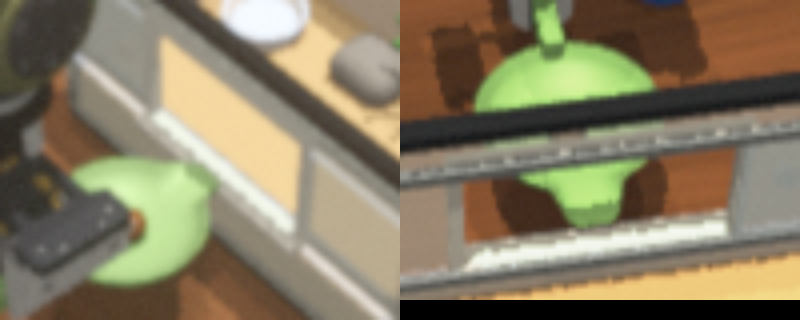

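View pics/wrist9.png

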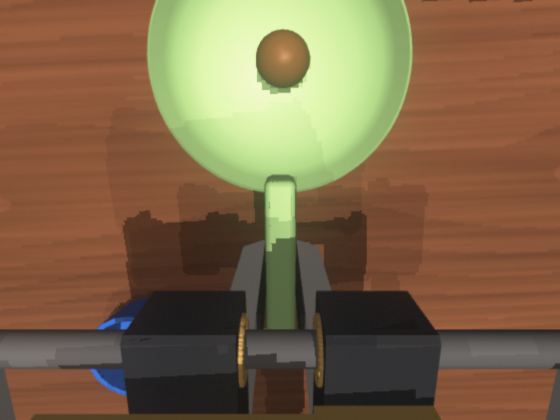

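View pics/scene9.png

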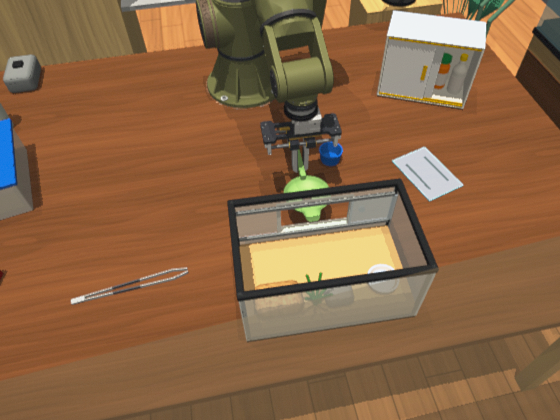

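```bash
python3 - <<'E'
from h import *
out=[]
for f in ('wrist3','wrist4','wrist6','wrist9'):
    im=cv2.imread(f'pics/{f}.png'); 
    h=cv2.cvtColor(im,cv2.COLOR_BGR2HSV); m=((h[...,0]>33)&(h[...,0]<60)&(h[...,1]>60)&(h[...,2]>50)).astype(np.uint8)
    r={}
    for v in (5,40,80,120): 
        xs=np.where(m[v,100:460])[0]+100; r[v]=(xs.min(),xs.max(),xs.max()-xs.min())
    for u in (220,240,330,345): ys=np.where(m[:230,u])[0]; r['u%d'%u]=ys.max()
    b=((h[...,0]<14)&(h[...,1]>120)).astype(np.uint8); b[:, :250]=0;b[:,315:]=0;b[100:]=0;b[:20]=0
    ys,xs=np.where(b); r['ball']=(xs.mean().round(1),ys.mean().round(1),xs.min(),xs.max(),ys.min(),ys.max())
    print(f,r)
    out.append(cv2.resize(im[150:200,230:330],None,fx=4,fy=4))
cv2.imwrite('pics/k.png',np.vstack([np.hstack(out[:2]),np.hstack(out[2:])]))
E
```

```text
<stdin>:11: RuntimeWarning: Mean of empty slice.
  ret = ret.dtype.type(ret / rcount)
Traceback (most recent call last):
ValueError: zero-size array to reduction operation minimum which has no identity
```

```bash
python3 - <<'E'
from h import *
out=[]
for f in ('wrist3','wrist4','wrist5','wrist6','wrist9'):
    im=cv2.imread(f'pics/{f}.png').astype(int)
    B,G,Rr=im[...,0],im[...,1],im[...,2]
    m=(G>Rr)&(G>B*1.1); r={}
    for v in (5,40,80,120): 
        xs=np.where(m[v,100:460])[0]+100; r[v]=(xs.min(),xs.max(),xs.max()-xs.min())
    for u in (200,220,240,330,345): ys=np.where(m[:230,u])[0]; r['u%d'%u]=ys.max()
    b=(~m)[15:110,245:325].astype(np.uint8)
    b=(Rr>G*1.15)[15:110,245:325]
    ys,xs=np.where(b); r['ball']=(xs.mean()+245,ys.mean()+15,len(xs))
    print(f,{k:(tuple(float(round(x,1)) for x in np.atleast_1d(w))) for k,w in r.items()})
    out.append(cv2.resize(cv2.imread(f'pics/{f}.png')[150:200,230:330],None,fx=4,fy=4))
cv2.imwrite('pics/k.png',np.vstack([np.hstack(out[:2]),np.hstack(out[3:])]))
E
```

```text
wrist3 {5: (154.0, 405.0, 251.0), 40: (147.0, 411.0, 264.0), 80: (150.0, 409.0, 259.0), 120: (164.0, 395.0, 231.0), 'u200': (164.0,), 'u220': (177.0,), 'u240': (186.0,), 'u330': (182.0,), 'u345': (174.0,), 'ball': (285.6, 60.6, 1639.0)}
wrist4 {5: (154.0, 404.0, 250.0), 40: (147.0, 411.0, 264.0), 80: (150.0, 408.0, 258.0), 120: (164.0, 394.0, 230.0), 'u200': (164.0,), 'u220': (177.0,), 'u240': (186.0,), 'u330': (181.0,), 'u345': (174.0,), 'ball': (285.4, 60.6, 1627.0)}
wrist5 {5: (154.0, 404.0, 250.0), 40: (148.0, 411.0, 263.0), 80: (150.0, 408.0, 258.0), 120: (164.0, 395.0, 231.0), 'u200': (164.0,), 'u220': (178.0,), 'u240': (186.0,), 'u330': (182.0,), 'u345': (174.0,), 'ball': (284.4, 61.5, 1767.0)}
wrist6 {5: (154.0, 404.0, 250.0), 40: (148.0, 411.0, 263.0), 80: (150.0, 409.0, 259.0), 120: (164.0, 395.0, 231.0), 'u200': (164.0,), 'u220': (177.0,), 'u240': (186.0,), 'u330': (182.0,), 'u345': (174.0,), 'ball': (283.3, 54.5, 1856.0)}
wrist9 {5: (154.0, 404.0, 250.0), 40: (148.0, 411.0, 263.0), 80: (150.0, 409.0, 259.0), 120: (164.0, 394.0, 230.0), 'u200': (164.0,), 'u220': (177.0,), 'u240': (186.0,), 'u330': (182.0,), 'u345': (174.0,), 'ball': (283.3, 54.5, 1869.0)}
```

View pics/k.png

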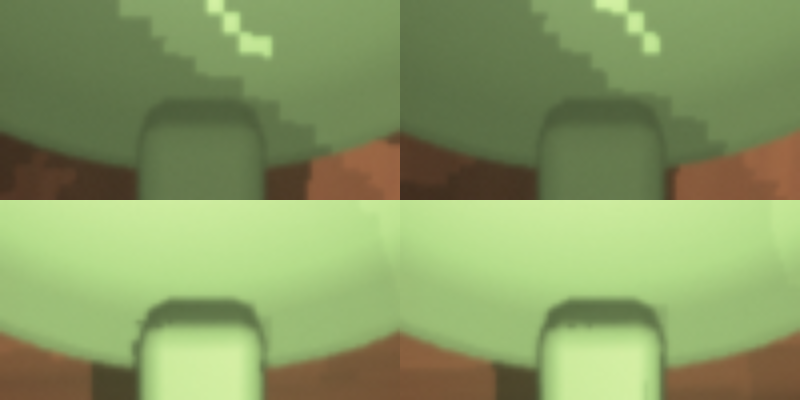

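```bash
python3 - <<'E'
from h import *
print(ctrl.hand_in())
E
```

```text
the job is handed in; nothing more can be done
None
```

I gripped the dish by its handle at 50 N and lifted it straight up. I then carried it level to the tank, turned it about 98°, and held it with the lip pointing straight in at the hatch. The job was handed in at about 16.2 s; no verdict is reported.

**Lip position:** From the arm's position, the lip tip is at about (0.642, 0.063, 0.082). The sill's front edge was measured at about (0.6405, 0.0625, 0.075). That puts the lip about 7 mm above the sill, within 1–2 mm of its front edge, and centred to within about 1 mm. The heading matches the tank's, about -2.5°.

**Disagreement between views:** Just before the last 1 mm forward and 1.5 mm down, the scene camera agreed with the arm to about 1 mm. Scene and side triangulated together put the lip about 2 mm further back and about 3 mm lower. That is within what I'd expect from the calibration and reading the pixels.

**Level and still:** The dish outline in the wrist camera matches the one before lifting to within a pixel, so it did not tilt or slip in the gripper. Joint speeds were near zero. The wrist force showed only the dish's weight, with no sign of contact with the tank.

**Ball:** It stayed in the dish, but ended about 2–3 mm from where it started, towards the lip.

**Other items:** In the last scene picture, the cup, plate, tweezer and tank appeared where they were at the start.

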